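Count out a flange kit and slide it across

ROBOT

A 6-joint arm with a two-finger parallel gripper is mounted at the origin on the work surface. World frame = base frame: x ahead of the robot, y to its left, z up, the work surface at z = 0. Lengths are in m, angles in rad, forces in N, time in s.
With the tool pointing down it reaches from about 0.225 to 0.875 m from the base axis. Payload 3.4 kg.
Tool frame: the origin (TCP) lies on the centre line of the jaws, within the pads' length; the fingertips stand 17 mm ahead of it and the grasp point (between the pads) lies 2 mm behind it (nose_length is the distance from the TCP to the fingertips, in m); z points along the fingers, y is the line along which they close (so a half turn about z gives the same grasp; the last joint's range is limited). The gripper opens to 85 mm and grips with 20 to 120 N. Pads are 22 mm wide; open, the fingers measure 114 mm over their backs; the gripper's body (76 mm by 85 mm) begins 54 mm behind the grasp point. The pads swing forward as they close: fully open they stand 13 mm farther back than shut.
Start: joints at [1.05, 0.276, 1.505, -0, 1.361, -0.121], TCP at [0.224, 0.53, 0.248] pointing down, gripper open.
Joint ranges: [-2.89, 2.89], [-0.75, 2.08], [0.22, 2.7], [-1.18, 4.32], [0.11, 2.71], [-2.7, 2.7]. Speed limits (rad/s): [2.57, 2.57, 3.14, 3.14, 3.14, 3.14].

INTERFACE

Orientations are given as a unit quaternion [w, x, y, z].
In Python, from rig import get_state, get_image, sign_off, find_in, place_of, nose_length gives the robot as it stands.
- The arm moves only by the tool apply_moves, never from a script. Its argument "deltas" is one flat list of numbers, 5 for each row, row after row: the finger opening in mm, from 0 to 85.4, then the shift along the tool's x, y, z in mm, then the turn about the tool's z in degrees. A call has 1 to 12 rows; each row is the pose to reach, as a shift and turn from the pose commanded when the call began, along the tool's axes at that moment; what a row does not reach only later rows make up. A row lasts 1/12 s, in which the tool goes at most 41.7 mm and 7.16 degrees, less where a joint would pass 70% of its speed; a pose out of reach is approached as far as the arm can. A call with a gripper value outside its range is refused whole. The fingers move at their own pace and stop on an object; "squeeze" is the grip in N (left out, the last holds). Time passes only in rows, so rows that repeat a pose let the fingers close. It gives the time, the measured TCP pose, the force, the opening and the grip force at its end, in the units of the state.
- get_state(): the state, without advancing time (a new reading comes with each control period).
- get_image(name): name is "side" or "top" or "wrist"; returns a dict with "frame" (420x560x3 uint8, red, green, blue), "K" (3x3 intrinsics, pixels), "k1" (the pictures are not rectified: a ray, as slopes to the right and down, at radius r is drawn at 1 + k1 r^2 times it, then the intrinsics apply), "position" and "orientation" of the camera in the world. Camera axes: x right, y down, z forward; pixel columns grow to the right and rows downward; lengths in m; the calibration is good to about 2 mm. A picture is of the moment at which its call begins. There is no depth.
- sign_off(): hands the job in; it is judged then, once.
Trained networks look in a picture, given as the dict that the camera call returned (one of the last four; its "shot" number tells which), for a name from the list of things; names that differ only in an ending like _2 or _b are one class to them, and where a whole thing is asked for, a point or a joint stands for the part that bears it (a point fixed in the world has none). Each returns a list of dicts, best first, with "score" (0 to 1); they miss things now and then, are a little off and sometimes report something else, mostly with a low value. They report only what shows in the picture. A call takes as long as a camera call. They do not tell look-alikes from the thing itself.
- find_in(query, picture): "point" ([column, row] in pixels, amid what is visible of it).
- place_of(query, picture): "point" ([column, row] in pixels: a listed point, or the origin of a listed thing).
The state is a dict: "clock": time; "qpos": joint angles; "qd": joint speeds; "effort": joint torques, N m; "position": TCP position; "ee_rot": TCP orientation; "contact_force": force on the tool from outside, world axes, zero at the start; "moment": the same for the moment, N m; "width": finger opening in m; "gripper_force": force on a finger pad.
Only numpy, scipy, OpenCV 4.12 (cv2) and the standard library are available. Lean on these libraries where they do the work, as an engineer would, in place of code of your own. Each camera call takes 0.05 s, during which the arm holds its last target. There are 200 camera calls.

TASK

Make up one flange kit in the pulled-out steel tray: exactly three of the long studs, lying flat and side by side across the tray in the larger bay next to the handle, and the pipe flange lying flat, neck up, in the other bay. Then slide the loaded tray fully home against its end stop. The spare long stud and the short studs stay lying on the bench, and the hammer and the tin are left alone.

Things in the scene. Friction and masses are not known exactly. Their poses are not given: they have to be found in the camera images.
- long_a: Long steel stud bolt on the bench: 24 mm round threaded rod, 130 mm long, with a hex nut fixed near each end (36 mm across flats, 19 mm thick, outer face 6 mm in from the rod's end), 80 mm of bare rod between. Origin at the rod's middle on its axis, 18 mm above what the nuts lie on. x along the rod; ends alike. About 0.55 kg.
- long_b: Long steel stud bolt on the bench: 24 mm round threaded rod, 130 mm long, with a hex nut fixed near each end (36 mm across flats, 19 mm thick, outer face 6 mm in from the rod's end), 80 mm of bare rod between. Origin at the rod's middle on its axis, 18 mm above what the nuts lie on. x along the rod; ends alike. About 0.55 kg.
- long_c: Long steel stud bolt on the bench: 24 mm round threaded rod, 130 mm long, with a hex nut fixed near each end (36 mm across flats, 19 mm thick, outer face 6 mm in from the rod's end), 80 mm of bare rod between. Origin at the rod's middle on its axis, 18 mm above what the nuts lie on. x along the rod; ends alike. About 0.55 kg.
- long_d: Long steel stud bolt on the bench: 24 mm round threaded rod, 130 mm long, with a hex nut fixed near each end (36 mm across flats, 19 mm thick, outer face 6 mm in from the rod's end), 80 mm of bare rod between. Origin at the rod's middle on its axis, 18 mm above what the nuts lie on. x along the rod; ends alike. About 0.55 kg.
- short_a: Short steel stud bolt on the bench: 24 mm round threaded rod, 80 mm long, with a hex nut fixed near each end (36 mm across flats, 19 mm thick, outer face 6 mm in from the rod's end), 30 mm of bare rod between. Origin at the rod's middle on its axis, 18 mm above what the nuts lie on. x along the rod; ends alike. About 0.4 kg. Not wanted in the kit.
- short_b: Short steel stud bolt on the bench: 24 mm round threaded rod, 80 mm long, with a hex nut fixed near each end (36 mm across flats, 19 mm thick, outer face 6 mm in from the rod's end), 30 mm of bare rod between. Origin at the rod's middle on its axis, 18 mm above what the nuts lie on. x along the rod; ends alike. About 0.4 kg. Not wanted in the kit.
- flange: Steel weld-neck pipe flange lying disc down, neck up: disc 110 mm across and 16 mm thick with four bolt holes; the neck in its middle is 52 mm across at its foot, tapers to 40 mm across at 26 mm height and is straight from there to its top at 55 mm. Origin at the centre of the underside, z up the neck. About 0.75 kg.
- tray (a joint): Travel of the tray on its slide, in m: 0 fully pulled out, 0.11 fully home against the grey end stop. It grows as the tray moves along the +y axis of kit_slide (to the robot's left). It stays where it is left; moving it takes about 3 to 5 N.
- kit_slide: Fixed slide: base plate 190 x 440 mm, 16 mm side rails, 34 mm high end stop at its +y end. Origin: centre of its underside; y is the sliding direction. It carries an open steel tray 160 (x) x 310 mm (y), floor 16 mm above the bench, walls 4 mm thick rising 28 mm above the floor. A cross wall parts it into a stud bay (larger, next to the handle) and a flange bay.
- stud_bay (a point): Centre of the stud bay, on the tray's floor; moves with the tray. The bay is 152 mm along x (across the tray) and 170 mm along y (the sliding direction) inside; axes parallel to those of kit_slide. Three long studs lie here side by side along x.
- flange_bay (a point): Centre of the flange bay, on the tray's floor; moves with the tray. The bay is 152 mm along x and 128 mm along y inside; axes parallel to those of kit_slide.
- tray_handle (a point): Centre of the top of the tray's handle, an upright black round post 20 mm across that stands 54 mm above a flat tab outside the tray's -y end, 35 mm from the wall to the post's axis. Its top is 70 mm above the bench. Moves with the tray.
- hammer: Bystander: a 250 mm hammer lying between the robot and the slide, its handle towards the robot's left. Origin under its middle. Not part of the job.
- tin: Bystander: closed metal can 72 mm across, 85 mm tall, standing beyond the studs. Origin at the centre of its underside. Not part of the job.
Not all that is in view belongs to the job. Leave any black look-alike of the flange alone. Leave any brown look-alike of the short_b alone.

How it is judged:
By the outcome, as a careful person would: the job done as asked, in the order asked, and still so for the second after the job is handed in, with the robot touching nothing.
It also fails if it takes over 72 s, if anything falls off the work surface, if the arm or the gripper's body presses on something with over 40 N, if the wrist force passes 120 N, or if a joint passes its speed limit or range.

## Working session

There is one attempt and no reset: what is moved stays moved. The work goes in short steps, Python scripts to look and compute and a tool call to move; the robot and the scene stay as the last step left them, time stands still between calls to the robot, and variables do not carry over. Pictures are saved under pics/ and viewed, at most 10 in all, crops included, and the job is handed in when it is done.

Besides the shell and the picture viewer there is one more tool, called after "Call:" as name(argument=value, ...), one argument or row to a line, values as JSON. apply_moves: Moves the arm, as the interface text tells. Its arguments: {"type":"object","properties":{"deltas":{"type":"array"},"squeeze":{"type":"number"}},"required":["deltas"]}

```bash
mkdir -p pics; ls
cat > h.py <<'E'
import numpy as np, cv2
from scipy.spatial.transform import Rotation as R
from rig import *
def rot(q): return R.from_quat([q[1],q[2],q[3],q[0]]).as_matrix()
def ray(im,uv):
    K=np.array(im["K"]); p=np.array([(uv[0]-K[0,2])/K[0,0],(uv[1]-K[1,2])/K[1,1]])
    s=p.copy()
    for _ in range(20): s=p/(1+im["k1"]*(s@s))
    return rot(im["orientation"])@np.array([s[0],s[1],1])
def at_z(im,uv,z):
    d=ray(im,uv); c=np.array(im["position"]); return c+d*(z-c[2])/d[2]
def proj(im,P):
    c=rot(im["orientation"]).T@(np.array(P)-np.array(im["position"])); s=c[:2]/c[2]; s=s*(1+im["k1"]*(s@s))
    K=np.array(im["K"]); return np.array([K[0,0]*s[0]+K[0,2],K[1,1]*s[1]+K[1,2]])
def save(im,n): cv2.imwrite(f"pics/{n}.png",cv2.cvtColor(im["frame"],cv2.COLOR_RGB2BGR))
E
python3 - <<'E'
from h import *
ims={n:get_image(n) for n in("top","side")}
print(get_state()["ee_rot"],nose_length)
for n,im in ims.items():
    save(im,n+"0"); print(n,np.round(im["position"],3),np.round(im["K"][0][0],1),im["k1"])
    for q,z in(("long_a",.018),("short_a",.018),("flange",0),("stud_bay",.016),("flange_bay",.016),("tray_handle",.07),("kit_slide",0),("hammer",0),("tin",0)):
        for d in place_of(q,im)[:7]:
            print(q,np.round(d["point"]),round(d["score"],2),np.round(at_z(im,d["point"],z)[:2],3))
f=np.hstack
E
```

```text
pics
[-2.61118638e-04  1.98583815e-01  9.80083568e-01 -7.74345861e-04] 0.017
top [ 0.347 -0.105  1.004] 427.4 -0.11286526316969783
long_a [285. 262.] 0.84 [ 0.444 -0.116]
long_a [233. 269.] 0.83 [0.438 0.005]
long_a [393. 257.] 0.75 [ 0.438 -0.367]
long_a [328. 192.] 0.66 [ 0.605 -0.23 ]
short_a [285. 196.] 0.9 [ 0.603 -0.128]
short_a [249. 154.] 0.76 [ 0.713 -0.048]
flange [170. 211.] 0.69 [0.59  0.152]
flange [376. 190.] 0.63 [ 0.606 -0.351]
flange [448. 210.] 0.55 [ 0.543 -0.523]
flange [330. 194.] 0.42 [ 0.605 -0.237]
stud_bay [168. 211.] 0.67 [0.587 0.153]
flange_bay [108. 216.] 0.6 [0.583 0.301]
flange_bay [284. 196.] 0.48 [ 0.602 -0.126]
flange_bay [231. 269.] 0.29 [0.439 0.01 ]
tray_handle [216. 197.] 0.95 [0.598 0.03 ]
kit_slide [131. 214.] 0.87 [0.588 0.25 ]
hammer [117. 307.] 0.65 [0.369 0.284]
tin [302. 144.] 0.8 [ 0.738 -0.181]
side [ 0.132 -0.779  0.758] 426.8 -0.07640541739440977
long_a [219. 221.] 0.93 [0.437 0.005]
long_a [242. 250.] 0.73 [ 0.441 -0.118]
long_a [327. 257.] 0.69 [ 0.609 -0.238]
long_a [292. 325.] 0.57 [ 0.433 -0.361]
short_a [297. 232.] 0.89 [ 0.59 -0.13]
short_a [312. 205.] 0.88 [ 0.687 -0.057]
short_a [268. 286.] 0.58 [ 0.441 -0.245]
flange [352. 294.] 0.69 [ 0.601 -0.347]
flange [383. 373.] 0.6 [ 0.534 -0.533]
stud_bay [230. 166.] 0.61 [0.573 0.224]
stud_bay [240. 175.] 0.57 [0.579 0.165]
flange_bay [222. 151.] 0.6 [0.588 0.311]
tray_handle [270. 182.] 0.93 [0.602 0.029]
kit_slide [231. 164.] 0.85 [0.589 0.251]
kit_slide [352. 228.] 0.48 [ 0.737 -0.172]
hammer [157. 181.] 0.94 [0.357 0.279]
hammer [246. 178.] 0.53 [0.597 0.165]
tin [354. 231.] 0.81 [ 0.735 -0.184]
```

Run:
```python
import cv2
t=cv2.imread("pics/top0.png"); cv2.imwrite("pics/top0c.png",cv2.resize(t[110:350,60:490],None,fx=1.86,fy=1.86,interpolation=cv2.INTER_CUBIC))
```

```text
(no output)
```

View pics/top0c.png

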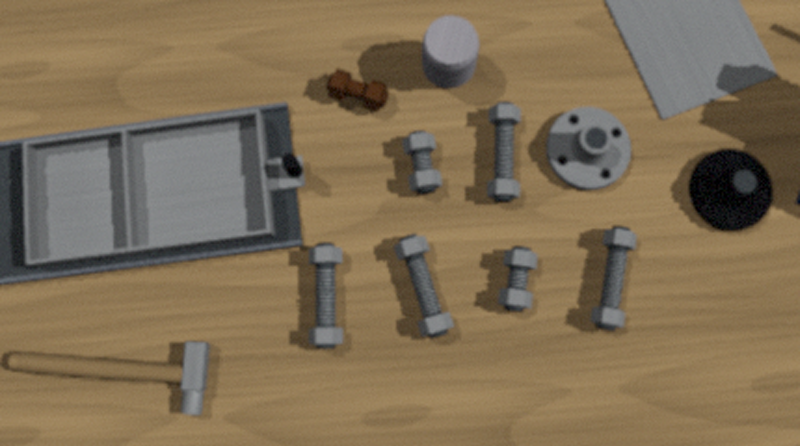

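View pics/side0.png

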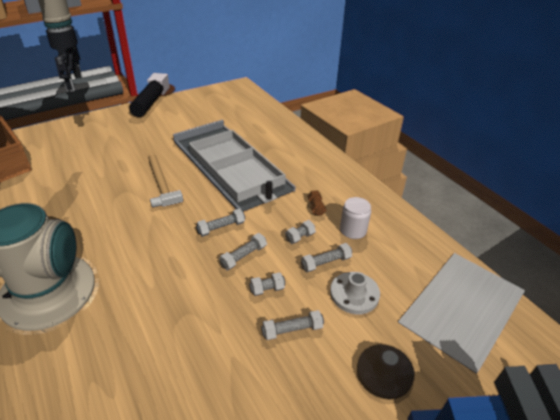

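The top crop (1.86x, offset 60,110) shows four long studs, at crop pixels (325,296), (424,285), (504,150) and (614,278). The steel flange is at (590,147), and the tray's rim corners are near (24,145), (262,112), (272,232) and (27,262). The black cone and the brown short stud are decoys. The side view agrees with this layout.

```bash
cat >> h.py <<'E'
def goto(x,y,z,phi=None):
    """deltas (mm,mm,mm,deg) from present pose; phi = heading of tool y line in world, deg, mod 180"""
    s=get_state(); M=rot(s["ee_rot"]); d=M.T@(np.array([x,y,z])-np.array(s["position"]))*1000
    cur=np.degrees(np.arctan2(M[1,1],M[0,1])); t=0 if phi is None else (cur-phi+90)%180-90
    return np.round(np.append(d,t),1)
E
python3 - <<'E'
from h import *
im=get_image("top")
P=lambda c,z: at_z(im,(c[0]/1.86+60,c[1]/1.86+110),z)[:2]
for a,b in(((325,254),(325,338)),((413,247),(435,324)),((505,114),(503,188)),((620,237),(609,319))):
    A,B=P(a,.03),P(b,.03); d=A-B; print(np.round((A+B)/2,3),"rod ang",np.degrees(np.arctan2(d[1],d[0])).round(1),np.linalg.norm(d).round(3))
C=[P(c,.044) for c in((24,145),(262,112),(272,232),(27,262))]; print(np.round(C,3))
print("yaw y-axis from +y (deg, cw pos)",[np.degrees(np.arctan2(-(q-p)[0],(q-p)[1])).round(1) for p,q in((C[1],C[0]),(C[2],C[3]))],np.mean(C,0).round(3))
print(goto(.438,.005,.20,90))
E
```

```text
[ 0.437 -0.001] rod ang -2.9 0.102
[ 0.441 -0.122] rod ang 11.7 0.098
[ 0.603 -0.236] rod ang -7.1 0.098
[ 0.432 -0.358] rod ang -14.7 0.103
[[0.652 0.379]
 [0.672 0.067]
 [0.517 0.059]
 [0.5   0.369]]
yaw y-axis from +y (deg, cw pos) [np.float64(3.7), np.float64(3.2)] [0.586 0.219]
[-401.5 -399.9   48.3  -22.9]
```

Call:
apply_moves(
  deltas=[60, -33, -33, 4, -2, 60, -67, -67, 8, -4, 60, -100, -100, 12, -6, 60, -134, -133, 16, -8, 60, -167, -167, 20, -10, 60, -201, -200, 24, -12, 60, -234, -233, 28, -14, 60, -268, -267, 32, -16, 60, -301, -300, 36, -18, 60, -335, -333, 40, -20, 60, -368, -367, 44, -20, 60, -401, -400, 48, -20],
)

```text
clock: 2.05
position: [0.4124, 0.0664, 0.2063]
ee_rot: [0.001, 0.025, 1.0, 0.0]
contact_force: [0.4, 0.2, 0.6]
width: 0.0599
gripper_force: 0.0
```

```bash
cat >> h.py <<'E'
def wrist(q="long_a",z=.018,n=4):
    im=get_image("wrist"); 
    for d in place_of(q,im)[:n]: print(q,np.round(d["point"]),round(d["score"],2),np.round(at_z(im,d["point"],z)[:2],4))
    return im
def show():
    s=get_state(); M=rot(s["ee_rot"]); print(round(s["clock"],2),np.round(s["position"],4),"phi",np.degrees(np.arctan2(M[1,1],M[0,1])).round(1),"w",round(s["width"],4),"F",np.round(s["contact_force"],1))
E
python3 - <<'E'
from h import *
show(); im=wrist(); save(im,"w1"); print(goto(.438,.003,.06,87))
E
```

```text
2.05 [0.4124 0.0664 0.2063] phi 87.1 w 0.0599 F [0.4 0.2 0.6]
long_a [218. 212.] 0.77 [0.4351 0.0041]
long_a [ 43. 350.] 0.58 [ 0.6012 -0.2338]
long_a [102. 224.] 0.56 [ 0.4419 -0.1192]
[-26.7 -58.  146.2  -0.4]
```

View pics/w1.png

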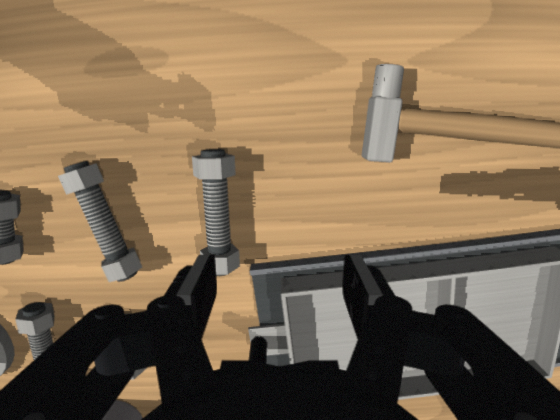

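The wrist view shows long_a, with its nuts at pixels (213,165) and (221,258), where expected. The arm was still catching up with its command, so I'll settle it and then compute the delta.

Call:
apply_moves(
  deltas=[50, 0, 0, 0, 0, 50, 0, 0, 0, 0, 50, 0, 0, 0, 0],
)

```text
clock: 2.4
position: [0.4114, 0.0694, 0.2061]
ee_rot: [-0.0, 0.025, 1.0, 0.0]
contact_force: [0.2, -0.3, 0.7]
width: 0.0501
gripper_force: 0.0
```

Run:
```python
from h import *
show(); im=wrist(n=2)
A=at_z(im,(213,165),.03);print(goto(.436,.004,.021,88))
```

```text
2.4 [0.4114 0.0694 0.2061] phi 87.2 w 0.0501 F [ 0.2 -0.3  0.7]
long_a [ 99. 224.] 0.84 [ 0.4404 -0.1196]
long_a [216. 213.] 0.74 [0.4348 0.0044]
[-27.6 -64.5 185.2  -0.8]
```

Call:
apply_moves(
  deltas=[50, -14, -32, 20, -1, 50, -28, -65, 45, -1, 50, -28, -65, 85, -1, 50, -28, -65, 125, -1, 50, -28, -65, 160, -1, 50, -28, -65, 185, -1, 50, -28, -65, 185, -1, 15, -28, -65, 185, -1, 15, -28, -65, 185, -1, 15, -28, -65, 185, -1, 15, -28, -65, 185, -1, 15, -28, -65, 185, -1],
  squeeze=70,
)

```text
clock: 3.5
position: [0.4381, 0.0022, 0.0228]
ee_rot: [0.002, 0.017, 1.0, 0.0]
contact_force: [0.4, 1.3, 7.2]
width: 0.0218
gripper_force: 69.5
```

Run:
```python
from h import *
show(); s=get_state(); p=s["position"]; print(goto(p[0],p[1],.14)); print(goto(.593,.105,.14,93.5), goto(.593,.105,.038,93.5))
```

```text
3.5 [0.4381 0.0022 0.0228] phi 88.1 w 0.0218 F [0.4 1.3 7.2]
[  -0.5    0.  -117.2    0. ]
[-151.9  107.9 -116.6   -5.4] [-151.5  107.9  -14.6   -5.4]
```

Call:
apply_moves(
  deltas=[15, 0, 0, -35, 0, 15, 0, 0, -75, 0, 15, 0, 0, -115, 0, 15, -30, 22, -115, -2, 15, -60, 43, -115, -4, 15, -90, 65, -115, -5.4, 15, -120, 86, -115, -5.4, 15, -152, 108, -115, -5.4, 15, -152, 108, -115, -5.4, 15, -152, 108, -115, -5.4],
)

```text
clock: 4.33
position: [0.5931, 0.106, 0.135]
ee_rot: [-0.0, -0.031, 1.0, 0.0]
contact_force: [-1.4, -0.5, -6.9]
width: 0.022
gripper_force: 71.6
```

Run:
```python
from h import *
show(); im=wrist("stud_bay",.016,2); save(im,"w2"); print(goto(.593,.105,.039,93.5))
```

```text
4.33 [0.5931 0.106  0.135 ] phi 93.6 w 0.022 F [-1.4 -0.5 -6.9]
stud_bay [343. 207.] 0.86 [0.5896 0.1567]
[-3.1  0.1 95.9  0. ]
```

View pics/w2.png

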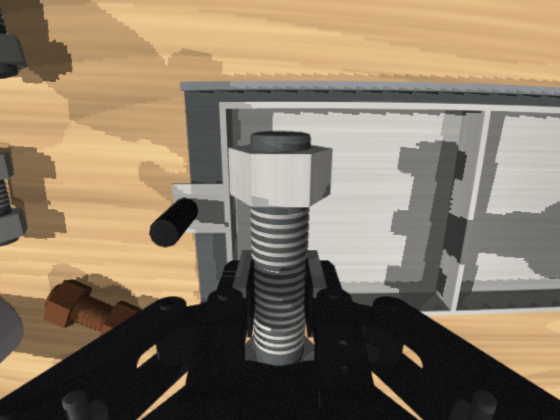

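The wrist view shows the stud held and level over the handle side of the stud bay, with both side walls clear.

Call:
apply_moves(
  deltas=[15, -1, 2, 30, 0, 15, -1, 2, 60, 0, 15, -1, 2, 80, 0, 15, -1, 2, 90, 0, 15, -1, 2, 96, 0, 15, -1, 2, 96, 0, 32, -1, 2, 96, 0, 32, -1, 2, 96, 0, 32, -1, 2, 80, 0, 32, -1, 2, 50, 0, 32, -1, 2, 10, 0, 32, -1, 2, -10, 0],
)

```text
clock: 5.43
position: [0.5963, 0.1072, 0.1526]
ee_rot: [0.005, -0.031, 1.0, 0.0]
contact_force: [0.2, 0.0, 0.6]
width: 0.032
gripper_force: 0.0
```

Run:
```python
from h import *
show(); im=get_image("top"); show(); save(im,"t2")
for q in("long_a","stud_bay","tray_handle","flange_bay"):
  for d in place_of(q,im)[:5]: print(q,np.round(d["point"]),round(d["score"],2),np.round(at_z(im,d["point"],{"long_a":.018,"tray_handle":.07}.get(q,.016))[:2],4))
print(goto(.441,-.119,.14,101.7))
```

```text
5.43 [0.5963 0.1072 0.1526] phi 93.5 w 0.032 F [0.2 0.  0.6]
5.48 [0.5983 0.1074 0.1559] phi 93.5 w 0.0322 F [1.4 0.7 1.3]
long_a [329. 194.] 0.91 [ 0.5982 -0.2318]
long_a [391. 260.] 0.63 [ 0.4305 -0.3622]
long_a [285. 264.] 0.62 [ 0.4419 -0.116 ]
long_a [186. 207.] 0.58 [0.5912 0.1106]
stud_bay [168. 211.] 0.96 [0.5849 0.1541]
tray_handle [216. 196.] 0.71 [0.5996 0.0306]
flange_bay [108. 217.] 0.96 [0.5812 0.3018]
[ 165.6 -216.3    6.6   -8.2]
```

Call:
apply_moves(
  deltas=[50, 21, -27, 7, -1, 50, 42, -54, 7, -2, 50, 62, -81, 7, -3, 50, 83, -108, 7, -4, 50, 103, -135, 7, -5, 50, 124, -162, 7, -6, 50, 145, -189, 7, -7, 50, 166, -216, 7, -8.2, 50, 166, -216, 7, -8.2, 50, 166, -216, 7, -8.2, 50, 166, -216, 7, -8.2],
)

```text
clock: 6.6
position: [0.4404, -0.1185, 0.1385]
ee_rot: [-0.0, -0.101, 0.995, 0.001]
contact_force: [-0.3, -0.1, 0.3]
width: 0.0502
gripper_force: 0.0
```

Run:
```python
from h import *
show(); im=wrist("long_a",.018,3); print(goto(.4405,-.1185,.022,101.7))
```

```text
6.6 [ 0.4404 -0.1185  0.1385] phi 101.6 w 0.0502 F [-0.3 -0.1  0.3]
long_a [272. 205.] 0.92 [ 0.4394 -0.1235]
long_a [119. 349.] 0.58 [ 0.6068 -0.2368]
[  0.6  -0.6 116.7   0. ]
```

Call:
apply_moves(
  deltas=[50, 1, -3, 35, 0, 50, 1, -3, 70, 0, 50, 1, -3, 100, 0, 50, 1, -3, 116, 0, 50, 1, -3, 116, 0, 15, 1, -3, 116, 0, 15, 1, -3, 116, 0, 15, 1, -3, 116, 0, 15, 1, -3, 116, 0, 15, 1, -3, 85, 0, 15, 1, -3, 45, 0, 15, 1, -3, 0, 0],
)

```text
clock: 7.7
position: [0.4385, -0.1213, 0.1364]
ee_rot: [-0.002, -0.102, 0.995, 0.001]
contact_force: [1.9, -0.9, -5.3]
width: 0.0217
gripper_force: 70.2
```

Run:
```python
from h import *
show(); im=wrist("long_a",.14,1); print(goto(.587,.203,.140,93.5))
```

```text
7.7 [ 0.4385 -0.1213  0.1364] phi 101.7 w 0.0217 F [ 1.9 -0.9 -5.3]
long_a [278. 279.] 0.87 [ 0.4325 -0.1228]
[-205.6  291.3    2.1    8.2]
```

Call:
apply_moves(
  deltas=[15, -21, 29, -2, 1, 15, -42, 58, -2, 2, 15, -63, 87, -2, 3, 15, -83, 117, -2, 4, 15, -104, 146, -2, 5, 15, -125, 175, -2, 6, 15, -146, 204, -2, 7, 15, -167, 233, -2, 8.2, 15, -187, 262, -2, 8.2, 15, -208, 291, -2, 8.2, 15, -208, 291, -2, 8.2, 15, -208, 291, -2, 8.2],
)

```text
clock: 8.8
position: [0.5844, 0.2068, 0.1361]
ee_rot: [-0.001, -0.032, 0.999, -0.0]
contact_force: [-1.1, -0.0, -4.6]
width: 0.0217
gripper_force: 70.7
```

Run:
```python
from h import *
show(); im=wrist("long_a",.036,3); wrist("stud_bay",.016,1);  print(goto(.588,.203,.039,93.5))
```

```text
8.8 [0.5844 0.2068 0.1361] phi 93.7 w 0.0217 F [-1.1 -0.  -4.6]
long_a [144. 218.] 0.94 [0.5923 0.1075]
long_a [278. 280.] 0.76 [0.6367 0.2093]
stud_bay [220. 213.] 0.76 [0.5906 0.1583]
[-4.4 -1.2 98.  -0.1]
```

Call:
apply_moves(
  deltas=[15, -4, -1, 30, 0, 15, -4, -1, 60, 0, 15, -4, -1, 82, 0, 15, -4, -1, 92, 0, 15, -4, -1, 98, 0, 15, -4, -1, 98, 0, 32, -4, -1, 98, 0, 32, -4, -1, 98, 0, 32, -4, -1, 80, 0, 32, -4, -1, 50, 0, 32, -4, -1, 10, 0, 32, -4, -1, 0, 0],
)

```text
clock: 10.0
position: [0.5932, 0.2054, 0.1453]
ee_rot: [0.007, -0.03, 1.0, 0.001]
contact_force: [1.5, 0.4, 0.7]
width: 0.0317
gripper_force: 0.0
```

Run:
```python
from h import *
show(); print(goto(.603,-.234,.150,83))
```

```text
10.0 [0.5932 0.2054 0.1453] phi 93.5 w 0.0317 F [1.5 0.4 0.7]
[  16.9 -439.2   -6.    10.5]
```

Call:
apply_moves(
  deltas=[50, 1, -37, -6, 1, 50, 3, -73, -6, 2, 50, 4, -110, -6, 3, 50, 6, -146, -6, 4, 50, 7, -183, -6, 5, 50, 8, -220, -6, 6, 50, 10, -256, -6, 7, 50, 11, -293, -6, 8, 50, 13, -329, -6, 9, 50, 14, -366, -6, 10.5, 50, 15, -402, -6, 10.5, 50, 17, -439, -6, 10.5],
)

```text
clock: 11.0
position: [0.5994, -0.2371, 0.1453]
ee_rot: [0.002, 0.061, 0.998, -0.001]
contact_force: [1.3, 0.4, -0.2]
width: 0.0502
gripper_force: 0.0
```

Call:
apply_moves(
  deltas=[50, 0, 0, 0, 0, 50, 0, 0, 0, 0],
)

```text
clock: 11.17
position: [0.5992, -0.2374, 0.1447]
ee_rot: [0.001, 0.063, 0.998, -0.001]
contact_force: [-0.1, 0.6, 0.1]
width: 0.0498
gripper_force: 0.0
```

Run:
```python
from h import *
show(); im=wrist("long_a",.018,3); save(im,"w3"); print(goto(.602,-.235,.022,83))
```

```text
11.17 [ 0.5992 -0.2374  0.1447] phi 82.8 w 0.0498 F [-0.1  0.6  0.1]
long_a [83.  4.] 0.91 [ 0.4342 -0.3566]
long_a [284. 210.] 0.85 [ 0.604  -0.2341]
[ -3.1  -0.3 122.4  -0. ]
```

View pics/w3.png

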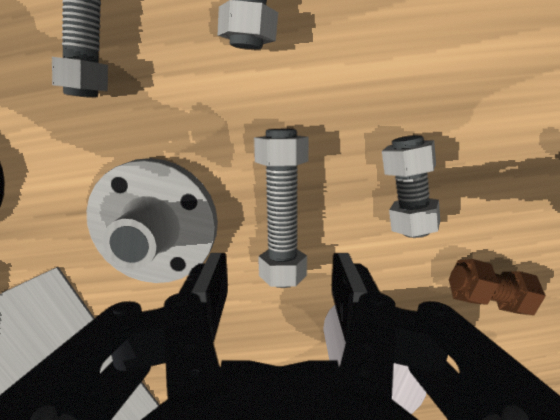

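The stud, with nuts at (281,148) and (283,268), is centred between the fingers. The flange and the tin are clear.

Call:
apply_moves(
  deltas=[50, -4, 1, 35, 0, 50, -4, 1, 75, 0, 50, -4, 1, 105, 0, 50, -4, 1, 122, 0, 50, -4, 1, 122, 0, 15, -4, 1, 122, 0, 15, -4, 1, 122, 0, 15, -4, 1, 122, 0, 15, -4, 1, 122, 0, 15, -4, 1, 85, 0, 15, -4, 1, 45, 0, 15, -4, 1, 0, 0],
)

```text
clock: 12.27
position: [0.6012, -0.2333, 0.1402]
ee_rot: [-0.002, 0.061, 0.998, 0.001]
contact_force: [1.0, -0.4, -6.3]
width: 0.0214
gripper_force: 70.6
```

Run:
```python
from h import *
show(); im=wrist("long_a",.14,2); print(goto(.590,.155,.140,93.5))
```

```text
12.27 [ 0.6012 -0.2333  0.1402] phi 83.0 w 0.0214 F [ 1.  -0.4 -6.3]
long_a [282. 284.] 0.77 [ 0.5994 -0.2317]
[ 65.  386.3   5.7 -10.5]
```

Call:
apply_moves(
  deltas=[15, 6, 35, 0, -1, 15, 12, 70, 0, -2, 15, 18, 105, 0, -3, 15, 24, 140, 0, -4, 15, 30, 175, 0, -5, 15, 35, 211, 0, -6, 15, 41, 246, 0, -7, 15, 47, 281, 0, -8, 15, 53, 316, 0, -9, 15, 59, 351, 0, -10.5, 15, 65, 386, 0, -10.5, 15, 65, 386, 0, -10.5],
)

```text
clock: 13.37
position: [0.5832, 0.164, 0.139]
ee_rot: [-0.001, -0.032, 0.999, 0.003]
contact_force: [-0.5, -0.1, -6.3]
width: 0.0215
gripper_force: 71.1
```

Call:
apply_moves(
  deltas=[15, 0, 0, 0, 0, 15, 0, 0, 0, 0],
)

```text
clock: 13.53
position: [0.5842, 0.1567, 0.1392]
ee_rot: [-0.001, -0.031, 1.0, -0.0]
contact_force: [-0.8, -0.2, -7.0]
width: 0.0213
gripper_force: 71.1
```

```bash
python3 - <<'E'
from h import *
show(); im=wrist("long_a",.036,4); wrist("stud_bay",.016,1);  print(goto(.591,.156,.039,93.5))
save(get_image("top"),"t3")
E
python3 -c "
import cv2
t=cv2.imread('pics/t3.png'); cv2.imwrite('pics/t3c.png',cv2.resize(t[150:270,50:250],None,fx=4,fy=4,interpolation=cv2.INTER_CUBIC))"
```

```text
13.53 [0.5842 0.1567 0.1392] phi 93.6 w 0.0213 F [-0.8 -0.2 -7. ]
long_a [211. 220.] 0.78 [0.5913 0.1069]
long_a [280. 283.] 0.73 [0.6407 0.1612]
[-5.800e+00  2.000e-01  1.011e+02 -1.000e-01]
```

View pics/t3c.png

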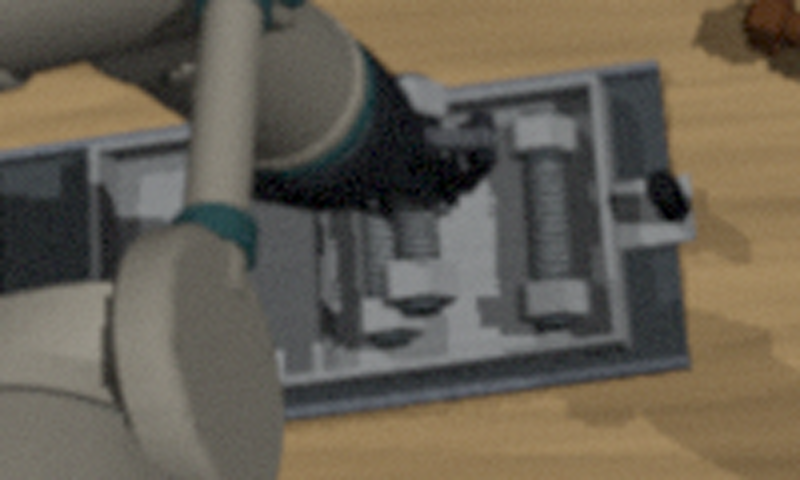

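The top crop shows stud 1 flat at (548,220). The second lies at the far slot (388,300), partly hidden, and the held one is above the gap between them.

Call:
apply_moves(
  deltas=[15, -6, 0, 30, 0, 15, -6, 0, 60, 0, 15, -6, 0, 82, 0, 15, -6, 0, 92, 0, 15, -6, 0, 100, 0, 15, -6, 0, 100, 0, 31, -6, 0, 100, 0, 31, -6, 0, 100, 0, 31, -6, 0, 80, 0, 31, -6, 0, 50, 0, 31, -6, 0, 10, 0, 31, -6, 0, 0, 0],
)

```text
clock: 14.78
position: [0.5959, 0.1579, 0.1483]
ee_rot: [0.007, -0.03, 1.0, 0.001]
contact_force: [1.8, 0.2, -0.0]
width: 0.0307
gripper_force: 0.0
```

Run:
```python
from h import *
show(); print(goto(.604,-.349,.160,90))
```

```text
14.78 [0.5959 0.1579 0.1483] phi 93.5 w 0.0307 F [ 1.8  0.2 -0. ]
[  22.7 -506.4  -12.7    3.5]
```

Call:
apply_moves(
  deltas=[60, 2, -39, -12, 1, 60, 4, -78, -12, 2, 60, 5, -117, -12, 3, 60, 7, -156, -12, 3.5, 60, 9, -195, -12, 3.5, 60, 11, -234, -12, 3.5, 60, 12, -273, -12, 3.5, 60, 14, -312, -12, 3.5, 60, 16, -351, -12, 3.5, 60, 18, -390, -12, 3.5, 60, 20, -428, -12, 3.5, 60, 21, -467, -12, 3.5],
)

```text
clock: 15.78
position: [0.5993, -0.3127, 0.1544]
ee_rot: [0.002, 0.0, 1.0, -0.001]
contact_force: [1.4, -0.2, 0.1]
width: 0.0598
gripper_force: 0.0
```

Call:
apply_moves(
  deltas=[60, 1, -39, 0, 0, 60, 1, -39, 0, 0, 60, 1, -39, 0, 0],
)

```text
clock: 16.03
position: [0.5981, -0.3523, 0.1536]
ee_rot: [0.001, 0.002, 1.0, -0.001]
contact_force: [-1.0, 0.1, -0.2]
width: 0.06
gripper_force: 0.0
```

Run:
```python
from h import *
show(); im=wrist("flange",0,2); save(im,"w4"); print(goto(.604,-.349,.040,90))
im=get_image("top"); save(im,"t4")
for q,z in(("long_a",.018),("stud_bay",.016),("flange",0)):
  for d in place_of(q,im)[:5]: print(q,np.round(d["point"]),round(d["score"],2),np.round(at_z(im,d["point"],z)[:2],4))
t=cv2.cvtColor(im["frame"],cv2.COLOR_RGB2BGR)[150:270,50:250]
a=cv2.resize(t,None,fx=2.8,fy=2.8,interpolation=cv2.INTER_CUBIC)[:, :560]
b=cv2.imread("pics/w4.png")[150:400]; cv2.imwrite("pics/c4.png",np.vstack([a,b]))
```

```text
16.03 [ 0.5981 -0.3523  0.1536] phi 89.8 w 0.06 F [-1.   0.1 -0.2]
flange [286. 201.] 0.86 [ 0.6032 -0.3463]
flange [ 74. 127.] 0.66 [ 0.5357 -0.5272]
[ -5.8   0.  113.3  -0. ]
long_a [187. 202.] 0.86 [0.6044 0.1067]
long_a [142. 208.] 0.76 [0.5978 0.2165]
long_a [164. 206.] 0.55 [0.5976 0.1619]
stud_bay [168. 209.] 0.85 [0.5915 0.1528]
flange [450. 213.] 0.79 [ 0.5348 -0.5288]
```

View pics/c4.png

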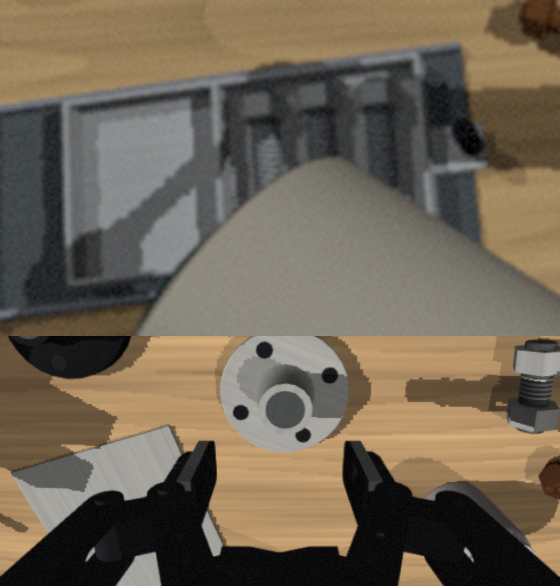

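The three studs lie parallel in the stud bay. The wrist view shows the flange neck between the fingers, about 5 mm ahead.

Call:
apply_moves(
  deltas=[60, -6, 4, 35, 0, 60, -6, 4, 70, 0, 60, -6, 4, 95, 0, 60, -6, 4, 112, 0, 60, -6, 4, 112, 0, 30, -6, 4, 112, 0, 30, -6, 4, 112, 0, 30, -6, 4, 112, 0, 30, -6, 4, 112, 0, 30, -6, 4, 85, 0, 30, -6, 4, 45, 0, 30, -6, 4, 5, 0],
  squeeze=90,
)

```text
clock: 17.33
position: [0.602, -0.3437, 0.1459]
ee_rot: [-0.003, 0.0, 1.0, 0.002]
contact_force: [1.3, -1.9, -7.2]
width: 0.038
gripper_force: 92.2
```

Run:
```python
from h import *
show(); im=wrist("flange",.11,2); print(goto(.582,.304,.160,93.5))
```

```text
17.33 [ 0.602  -0.3437  0.1459] phi 90.0 w 0.038 F [ 1.3 -1.9 -7.2]
flange [276. 248.] 0.94 [ 0.5992 -0.3447]
flange [ 54. 122.] 0.71 [ 0.5316 -0.4547]
[ 25.9 651.7 -10.4  -3.5]
```

Call:
apply_moves(
  deltas=[30, 1, 36, -10, 0, 30, 3, 72, -10, -1, 30, 4, 109, -10, -1, 30, 6, 145, -10, -1.5, 30, 7, 181, -10, -2, 30, 9, 217, -10, -2, 30, 10, 253, -10, -2.5, 30, 12, 290, -10, -3, 30, 13, 326, -10, -3.5, 30, 14, 362, -10, -3.5, 30, 16, 398, -10, -3.5, 30, 17, 434, -10, -3.5],
)

```text
clock: 18.43
position: [0.5847, 0.0906, 0.1557]
ee_rot: [-0.002, -0.03, 1.0, 0.0]
contact_force: [0.6, 0.1, -7.8]
width: 0.038
gripper_force: 93.3
```

Call:
apply_moves(
  deltas=[30, 1, 36, 0, 0, 30, 2, 72, 0, 0, 30, 4, 108, 0, 0, 30, 5, 144, 0, 0, 30, 6, 180, 0, 0, 30, 8, 216, 0, 0, 30, 8, 216, 0, 0, 30, 8, 216, 0, 0, 30, 8, 216, 0, 0],
)

```text
clock: 19.18
position: [0.5642, 0.3035, 0.1557]
ee_rot: [-0.002, -0.031, 1.0, -0.001]
contact_force: [0.6, 0.5, -7.3]
width: 0.0378
gripper_force: 94.0
```

Run:
```python
from h import *
show(); im=wrist("flange_bay",.016,2); save(im,"w5"); wrist("flange",.11,1); print(goto(.582,.304,.057,93.5))
```

```text
19.18 [0.5642 0.3035 0.1557] phi 93.6 w 0.0378 F [ 0.6  0.5 -7.3]
flange [278. 249.] 0.96 [0.5674 0.3023]
[-16.5   0.5 100.   -0.1]
```

View pics/w5.png

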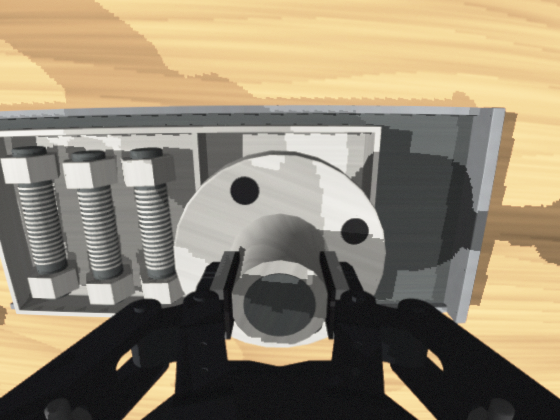

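The three studs stand straight and side by side at left. The flange bay shows its cross wall at column 200 and its end wall at column 378, with the flange held above it.

Run:
```python
from h import *
im=get_image("wrist"); show()
a,b=[at_z(im,p,.044) for p in((200,134),(378,130))]; print(np.round([a,b,(a+b)/2],4)); 
m=(a+b)/2; print("bay",np.round(m[:2]-.078*np.array([.998,.06]),4)); print(goto(.582,.304,.057,93.5))
```

```text
19.43 [0.5658 0.3027 0.1573] phi 93.4 w 0.0378 F [ 0.8  0.1 -6.7]
[[0.5117 0.2427 0.044 ]
 [0.5012 0.3704 0.044 ]
 [0.5064 0.3065 0.044 ]]
bay [0.4286 0.3019]
[-1.630e+01  4.000e-01  1.003e+02 -1.000e-01]
```

Call:
apply_moves(
  deltas=[30, -8, 2, 10, 0, 30, -16, 4, 30, 0, 30, -16, 4, 55, 0, 30, -16, 4, 75, 0, 30, -16, 4, 90, 0, 30, -16, 4, 97, 0, 30, -16, 4, 99, 0, 30, -16, 4, 99, 0],
)

```text
clock: 20.1
position: [0.582, 0.3086, 0.0584]
ee_rot: [0.0, -0.03, 1.0, 0.0]
contact_force: [1.1, 0.3, -7.2]
width: 0.038
gripper_force: 94.2
```

Run:
```python
from h import *
show(); wrist("flange",.016,1)
```

```text
20.1 [0.582  0.3086 0.0584] phi 93.5 w 0.038 F [ 1.1  0.3 -7.2]
flange [278. 250.] 0.95 [0.5829 0.3085]
```

Call:
apply_moves(
  deltas=[30, 0, 0, 1, 0, 30, 0, 0, 2, 0, 30, 0, 0, 2, 0, 30, 0, 0, 2, 0],
)

```text
clock: 20.53
position: [0.5826, 0.3092, 0.058]
ee_rot: [0.002, -0.031, 1.0, 0.0]
contact_force: [-0.1, -0.0, 2.4]
width: 0.038
gripper_force: 95.5
```

Run:
```python
from h import *
show()
```

```text
20.53 [0.5826 0.3092 0.058 ] phi 93.5 w 0.038 F [-0.1 -0.   2.4]
```

Seated. I'll release, rise and go to the handle.

Call:
apply_moves(
  deltas=[55, 0, 0, 0, 0, 55, 0, 0, 0, 0, 55, 0, 0, 0, 0, 55, 0, 0, -30, 0, 55, 0, 0, -60, 0, 55, 0, 0, -100, 0, 55, 0, 0, -100, 0],
)

```text
clock: 21.12
position: [0.5859, 0.3108, 0.165]
ee_rot: [0.007, -0.031, 1.0, 0.003]
contact_force: [2.0, 0.4, 1.2]
width: 0.0549
gripper_force: 0.0
```

Run:
```python
from h import *
show(); im=wrist("flange",.016,1)
c=(np.array([.597,.031])); print(goto(.598,.025,.15,93.5))
```

```text
21.12 [0.5859 0.3108 0.165 ] phi 93.5 w 0.0549 F [2.  0.4 1.2]
flange [279. 194.] 0.68 [0.5852 0.3115]
[   2.3 -284.9    8.6   -0. ]
```

Call:
apply_moves(
  deltas=[36, 0, -36, 8, 0, 36, 1, -72, 8, 0, 36, 1, -108, 8, 0, 36, 1, -144, 8, 0, 36, 2, -180, 8, 0, 36, 2, -216, 8, 0, 36, 2, -250, 8, 0, 36, 2, -285, 8, 0, 36, 2, -285, 8, 0, 36, 2, -285, 8, 0, 36, 2, -285, 8, 0],
)

```text
clock: 22.13
position: [0.596, 0.0245, 0.1473]
ee_rot: [-0.001, -0.03, 1.0, 0.001]
contact_force: [-0.3, 1.2, 0.9]
width: 0.0359
gripper_force: 0.0
```

Run:
```python
from h import *
show(); im=wrist("tray_handle",.07,2); 
for n in("top","side"):
  im=get_image(n)
  for q,z in(("tray_handle",.07),("flange",.016)): print(n,q,[(np.round(at_z(im,d["point"],z)[:2],4),round(d["score"],2)) for d in place_of(q,im)[:2]])
print(goto(.598,.030,.055,93.5))
```

```text
22.13 [0.596  0.0245 0.1473] phi 93.4 w 0.0359 F [-0.3  1.2  0.9]
tray_handle [291. 229.] 0.65 [0.5976 0.0327]
top tray_handle [(array([0.6   , 0.0326]), 0.75)]
top flange [(array([ 0.5393, -0.5217]), 0.95), (array([0.5817, 0.3125]), 0.46)]
side tray_handle [(array([0.6105, 0.0297]), 0.72)]
side flange [(array([ 0.53  , -0.5337]), 0.94), (array([0.5815, 0.3184]), 0.84)]
[-1.5  4.8 93.5  0.1]
```

Call:
apply_moves(
  deltas=[36, -2, 7, 20, 0, 36, -2, 7, 40, 0, 36, -2, 7, 60, 0, 36, -2, 7, 75, 0, 36, -2, 7, 87, 0, 36, -2, 7, 92, 0, 36, -2, 7, 92, 0],
)

```text
clock: 23.12
position: [0.5975, 0.0317, 0.0552]
ee_rot: [-0.001, -0.031, 1.0, 0.0]
contact_force: [-0.4, -0.0, 0.4]
width: 0.0361
gripper_force: 0.0
```

Run:
```python
from h import *
show()
```

```text
23.12 [0.5975 0.0317 0.0552] phi 93.5 w 0.0361 F [-0.4 -0.   0.4]
```

Call:
apply_moves(
  deltas=[36, 0, 3, 0, 0, 36, 0, 7, 0, 0, 36, 0, 12, 0, 0, 36, 0, 18, 0, 0, 36, 0, 26, 0, 0, 36, 0, 35, 0, 0, 36, 0, 45, 0, 0, 36, 0, 56, 0, 0, 36, 0, 67, 0, 0, 36, 0, 77, 0, 0, 36, 0, 86, 0, 0, 36, 0, 94, 0, 0],
)

```text
clock: 24.12
position: [0.5927, 0.1266, 0.0565]
ee_rot: [0.0, -0.031, 1.0, 0.0]
contact_force: [0.5, -3.6, 2.6]
width: 0.0357
gripper_force: 1.8
```

Call:
apply_moves(
  deltas=[36, 0, 5, 0, 0, 36, 0, 9, 0, 0, 36, 0, 12, 0, 0, 36, 0, 14, 0, 0, 36, 0, 16, 0, 0, 36, 0, 18, 0, 0, 36, 0, 18, 0, 0],
)

```text
clock: 24.7
position: [0.5925, 0.1278, 0.0561]
ee_rot: [-0.001, -0.035, 0.999, -0.014]
contact_force: [3.5, -46.9, 3.4]
width: 0.0363
gripper_force: 23.9
```

Run:
```python
from h import *
show()
```

```text
24.7 [0.5925 0.1278 0.0561] phi 94.0 w 0.0363 F [  3.5 -46.9   3.4]
```

It stopped about 20 mm early at 47 N. I'll back off and look.

Call:
apply_moves(
  deltas=[36, 0, -10, 0, 0, 36, 0, -20, 0, 0, 36, 0, -20, 0, 0],
)

```text
clock: 24.95
position: [0.5921, 0.1225, 0.0558]
ee_rot: [-0.001, -0.029, 1.0, 0.001]
contact_force: [-0.9, -1.0, 0.4]
width: 0.036
gripper_force: 0.0
```

Run:
```python
from h import *
show()
t,s=get_image("top"),get_image("side"); w=get_image("wrist")
save(t,"t6");save(s,"s6");save(w,"w6")
for n,im in(("t",t),("s",s),("w",w)):
  for q,z in(("tray_handle",.07),("flange",.016),("stud_bay",.016),("long_a",.034)): print(n,q,[(np.round(at_z(im,d["point"],z)[:2],4),round(d["score"],2)) for d in place_of(q,im)[:4]])
B=lambda i:cv2.cvtColor(i["frame"],cv2.COLOR_RGB2BGR)
a=cv2.resize(B(t)[150:270,30:250],(800,436),interpolation=3)[:300]; b=cv2.resize(B(s)[100:220,150:310],(400,300),interpolation=3); c=cv2.resize(B(w),(400,300))
cv2.imwrite("pics/c6.png",np.vstack([a,np.hstack([b,c])]))
```

```text
24.95 [0.5921 0.1225 0.0558] phi 93.3 w 0.036 F [-0.9 -1.   0.4]
t tray_handle [(array([0.5929, 0.1205]), 0.67)]
t flange [(array([ 0.5389, -0.5141]), 0.57), (array([0.5738, 0.395 ]), 0.5)]
t stud_bay [(array([0.5804, 0.2343]), 0.6)]
t long_a [(array([ 0.4327, -0.362 ]), 0.68), (array([0.5848, 0.2923]), 0.67), (array([0.587 , 0.2388]), 0.55), (array([0.5949, 0.1937]), 0.5)]
s tray_handle [(array([0.5957, 0.1016]), 0.79)]
s flange [(array([ 0.5231, -0.5337]), 0.92), (array([ 0.4426, -0.2383]), 0.65)]
s stud_bay []
s long_a [(array([0.602, 0.244]), 0.71), (array([0.5773, 0.278 ]), 0.59), (array([0.5907, 0.1984]), 0.58), (array([ 0.4367, -0.2507]), 0.56)]
w tray_handle [(array([0.5925, 0.1184]), 0.71)]
w flange []
w stud_bay [(array([0.5848, 0.2425]), 0.63)]
w long_a [(array([0.5861, 0.1926]), 0.93), (array([0.5883, 0.2443]), 0.87)]
```

View pics/c6.png

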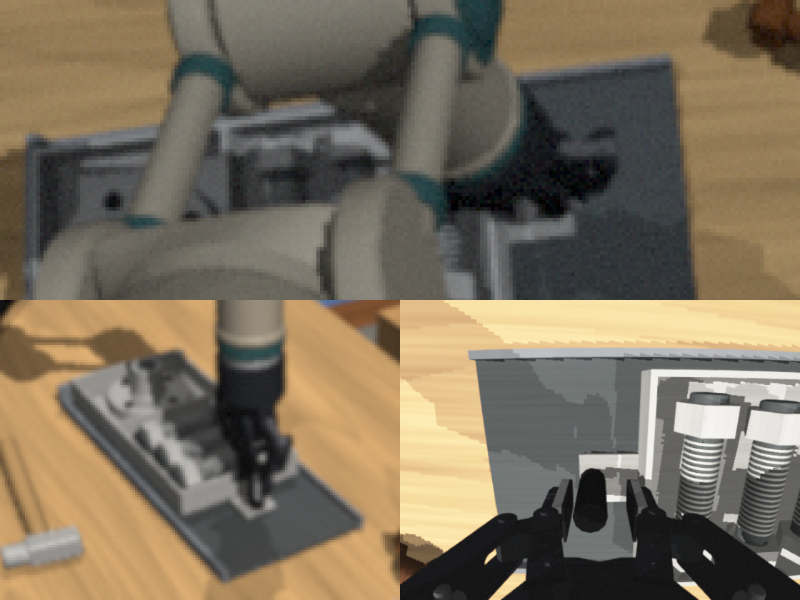

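The view suggests the tray's far end is already at the end stop: handle at y≈0.120, moved about 88 mm, so it may not have started quite at zero. I'll check from above before deciding.

Call:
apply_moves(
  deltas=[36, 0, 0, -35, 0, 36, 0, 0, -70, 0, 36, 0, 0, -110, 0, 36, 0, 0, -140, 0, 36, 0, 35, -150, 0, 36, 0, 75, -150, 0, 36, 0, 115, -150, 0, 36, 0, 155, -150, 0, 36, 0, 195, -150, 0, 36, 0, 230, -150, 0, 36, 0, 230, -150, 0, 36, 0, 230, -150, 0],
)

```text
clock: 26.7
position: [0.5781, 0.3546, 0.2059]
ee_rot: [-0.0, -0.032, 0.999, -0.0]
contact_force: [0.7, 0.6, -0.4]
width: 0.036
gripper_force: 0.0
```

Run:
```python
from h import *
show(); im=get_image("wrist"); save(im,"w7"); import pickle; pickle.dump(im,open("w7.pkl","wb"))
```

```text
26.7 [0.5781 0.3546 0.2059] phi 93.7 w 0.036 F [ 0.7  0.6 -0.4]
```

Call:
apply_moves(
  deltas=[36, 0, -36, 0, 0, 36, 0, -72, 0, 0, 36, 0, -108, 0, 0, 36, 0, -144, 0, 0, 36, 0, -180, 0, 0, 36, 0, -216, 0, 0, 36, 0, -252, 0, 0, 36, 0, -288, 0, 0, 36, 0, -324, 0, 0, 36, 0, -360, 0, 0, 36, 0, -396, 0, 0, 36, 0, -432, 0, 0],
)

```text
clock: 27.75
position: [0.6038, -0.0821, 0.2067]
ee_rot: [-0.0, -0.029, 1.0, -0.0]
contact_force: [0.6, -0.0, -0.6]
width: 0.0359
gripper_force: 0.0
```

Run:
```python
from h import *
show(); im=get_image("top"); save(im,"t7")
for q,z in(("tray_handle",.07),("flange",.016),("stud_bay",.016),("long_a",.034)): print(q,[(np.round(at_z(im,d["point"],z)[:2],4),round(d["score"],2)) for d in place_of(q,im)[:4]])
a=cv2.resize(cv2.imread("pics/t7.png")[160:260,30:250],(440,200),interpolation=3); a=cv2.copyMakeBorder(a,0,0,0,120,0)
cv2.imwrite("pics/c7.png",np.vstack([a,cv2.imread("pics/w7.png")[:400]]))
```

```text
27.75 [ 0.6038 -0.0821  0.2067] phi 93.4 w 0.0359 F [ 0.6 -0.  -0.6]
tray_handle []
flange [(array([0.5732, 0.4045]), 0.91), (array([ 0.5321, -0.5178]), 0.76)]
stud_bay [(array([0.5802, 0.2387]), 0.63)]
long_a [(array([0.5905, 0.291 ]), 0.91), (array([0.5952, 0.2486]), 0.84), (array([ 0.4322, -0.354 ]), 0.6)]
```

View pics/c7.png

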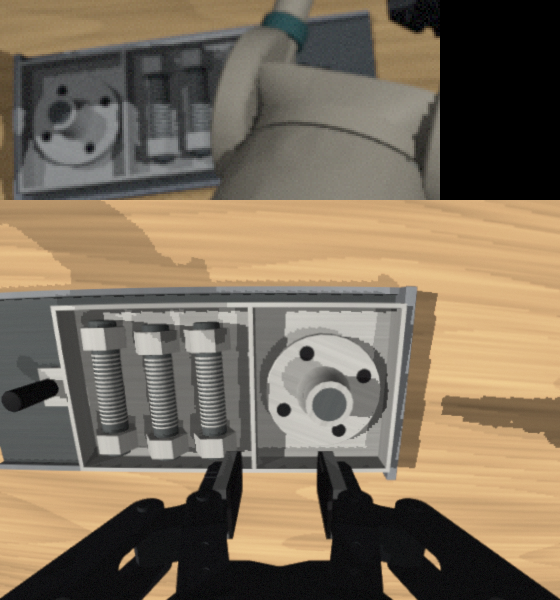

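The tray's +y wall abuts the end stop with no visible gap, at column 405 of the wrist view. The three studs lie flat and side by side, and the flange lies flat, neck up, in its bay.

```bash
python3 -c "
from rig import *
print(sign_off())"
```

```text
the job is handed in; nothing more can be done
None
```

The job is handed in at about 28 s of the 72 s: three long studs lie side by side in the stud bay, the flange is neck up in its bay, and the tray is against the end stop. It took about 88 mm of travel to a firm stop with no visible gap, not the 110 mm stated, probably because it wasn't fully pulled out at the start.

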